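Hang the driver rack on two spring-gate hooks

ROBOT

A 7-joint arm with a two-finger parallel gripper is mounted at the origin on a cart in front of the work surface, level with it; the furniture and walls round the work are solid. World frame = base frame: x ahead of the robot, y to its left, z up, the work surface at z = 0. Lengths are in mm, angles in rad, forces in N, time in s.
With the tool pointing down it reaches from about 425 to 875 mm from the base axis. Payload 4.7 kg.
Tool frame: the origin (TCP) lies on the centre line of the jaws, within the pads' length; the fingertips stand 17 mm ahead of it and the grasp point (between the pads) lies 2 mm behind it; z points along the fingers, y is the line along which they close (so a half turn about z gives the same grasp; the last joint's range is limited). The gripper opens to 87 mm and grips with 3 to 60 N. Pads are 19 mm wide; open, the fingers measure 117 mm over their backs; the gripper's body (75 mm by 190 mm) begins 51 mm behind the grasp point.
Start: joints at [1.283, 0.321, -0.07, 1.45, 0.023, 1.371, -0.057], TCP at [193.186, -620.647, 239.587] pointing down, gripper open.
Joint ranges: [-2.86, 2.86], [-0.3, 2.09], [-1.38, 1.24], [0.06, 2.45], [-1.56, 4.7], [0.09, 2.05], [-2.69, 2.69]. Speed limits (rad/s): [2.57, 2.57, 3.14, 3.14, 3.14, 3.14, 3.14].

INTERFACE

Orientations are given as a unit quaternion [x, y, z, w].
In Python, from plant import arm gives the robot as it stands.
- The arm moves only by the shell command python3 -m crank 'ROWS' [OPENING] [FORCE]. ROWS is text: rows parted by semicolons, each of 4 numbers parted by spaces: the shift along the tool's x, y, z in cm, then the turn about the tool's z in rad. A call has 1 to 12 rows; each row is the pose to reach, as a shift and turn from the pose commanded when the call began, along the tool's axes at that moment; what a row does not reach only later rows make up. A row lasts 1/10 s, in which the tool goes at most 50 mm and 8.59 degrees, less where a joint would pass 70% of its speed; a pose out of reach is approached as far as the arm can. A call with a gripper value outside its range is refused whole. OPENING is the finger opening in cm, from 0 to 8.7, set as the call begins (- or left out, the last holds). The fingers move at their own pace and stop on an object; FORCE is the grip in N (left out, the last holds). Time passes only in rows, so rows that repeat a pose let the fingers close. It gives the time, the measured TCP pose, the force, the opening and the grip force at its end, in the units of the state.
- arm.state(): the state, without advancing time (a new reading comes with each control period).
- arm.read_camera(name): name is "scene" or "top"; returns the picture (400x640x3 uint8, red, green, blue); there is no depth.
- arm.calibration(name): a dict with "camera_matrix" (3x3 intrinsics, pixels), "world_to_cam" (4x4, takes a point from world to camera coordinates). Camera axes: x right, y down, z forward; pixel columns grow to the right and rows downward; lengths in mm; the calibration is good to about 2 mm. A picture is of the moment at which its call begins. calibration takes no time and is no camera call.
- arm.close_job(): hands the job in; it is judged then, once.
The state is a dict: "t": time; "joints": joint angles; "joint_vel": joint speeds; "joint_efforts": joint torques, N m; "ee_pos": TCP position; "orientation": TCP orientation; "wrist_force": force on the tool from outside, world axes, zero at the start; "torque": the same for the moment, N m; "opening": opening from 0.0 (shut) to 1.0 (fully open); "grip_force": force on a finger pad.
Only numpy, scipy, OpenCV 4.12 (cv2) and the standard library are available. Lean on these libraries where they do the work, as an engineer would, in place of code of your own. Each camera call takes 0.05 s, during which the arm holds its last target. There are 200 camera calls.

TASK

Hang the yellow screwdriver rack on the stand by dropping its steel rod into both blue hooks, past their spring gates. Before you let go, lean on it with a firm push of about 20 N so that both ends bottom out in their hooks, but never force it with more than 32 N. Then let go, leaving it hanging still, and do not shift the other things on the bench.

Things in the scene. Friction and masses are not known exactly. Their poses are not given: they have to be found in the camera images.
- rack: Loose yellow screwdriver rack, 0.2 to 0.4 kg, standing on the bench; 50 x 222 x 126 mm. Origin: under its middle, on the bench; z up, y along its width. Same from front and back: may hang either way round. A bare steel rod, 10 mm thick, runs along y, axis at z = 85 mm, through two 6 mm cheeks at y = +-70 mm, and ends in black 18 mm caps with inner faces at y = +-104 mm.
- grip_tab (a point): Middle of the red grip tab on top of the rack (rack z = 109 mm). The tab is 10 mm thick (rack x), 50 mm wide (rack y) and reaches from z = 92 to 126 mm: pinch it across x, from above. Held so, the rack can pivot a little in the pads, so that each end of the rod finds its own seat.
- rod_end_a (a point): Point on the rod's axis at rack y = +90 mm, z = 85 mm: what lies in one hook
- rod_end_b (a point): Point on the rod's axis at rack y = -90 mm, z = 85 mm: what lies in the other hook
- stand: Fixed stand: grey base plate 105 x 250 x 10 mm, two uprights at x = +47 mm, y = +-90 mm, 229 mm high, joined by a dark crossbar 26 to 44 mm below the seats, with two blue hooks that open upward. Origin: on the bench under the middle of the hook line; z up, y from hook to hook, x to the uprights (away from the robot). The hooks are 166 mm apart inside: come in along x so the rack's cheeks pass between.
- hook_left_nominal (a point): NOMINAL place of the seated rod's axis in the hook at stand y = +90 mm, 150 mm above the bench. The crossbar is clamped up to 13 mm above or below this and each hook up to 3 mm more, none of it reported here: feel for it. The channel is 14 mm wide in stand x, 14 mm long in y; its flared lip ends 51 mm above the seated rod axis, so at most 217 mm above the bench.
- hook_right_nominal (a point): The same for the hook at stand y = -90 mm. Across each channel hangs a sprung steel gate: the rod meets it about 38 mm above its seat and has to be pressed past it (some 2 to 5 N at each end, more than the rack's own weight); about 21 mm above the seat the gate snaps shut behind it and the rod then goes freely down to the rigid bottom.
- hook_line_mid (a point): Nominal middle of the hook line, halfway between the two nominal hook points; axes as the stand's. Over 18 N of push in the middle of the rack can be had only once both ends stand on the rigid bottom of their hooks.
- spool: Bystander: green and white wire spool, 54 mm wide, 30 mm high; origin under its middle
- pliers: Bystander: red nose pliers lying flat, 150 mm long, 12 mm high
- red_driver: Bystander: red screwdriver lying flat, 176 mm long
- yellow_driver: Bystander: yellow screwdriver lying flat, 156 mm long
- eraser: Bystander: white and blue eraser, 42 mm long, 12 mm high

How it is judged:
By the outcome, as a careful person would: the job done as asked, in the order asked, and still so for the second after the job is handed in, with the robot touching nothing.
It also fails if it takes over 58 s, if anything falls off the work surface, if the arm or the gripper's body presses on something with over 40 N, if the wrist force passes 120 N, or if a joint passes its speed limit or range.

## Working session

There is one attempt and no reset: what is moved stays moved. The work goes in short steps, Python scripts to look and compute and a shell command to move; the robot and the scene stay as the last step left them, time stands still between calls to the robot, and variables do not carry over. Pictures are saved under pics/ and viewed, at most 10 in all, crops included, and the job is handed in when it is done.

```bash
ls; mkdir -p pics; python3 - <<'E'
from plant import arm
import cv2,numpy as np
s=arm.state();print({k:np.round(v,3) for k,v in s.items()})
for n in("scene","top"):
    cv2.imwrite(f"pics/{n}0.png",arm.read_camera(n)[:,:,::-1]);c=arm.calibration(n);print(np.round(c["camera_matrix"],1),np.round(c["world_to_cam"],3))
E
```

```text
pics
{'t': np.float64(0.0), 'joints': array([ 1.283,  0.322, -0.07 ,  1.452,  0.023,  1.371, -0.057]), 'joint_vel': array([ 0.003, -0.001,  0.001, -0.001, -0.002,  0.001, -0.   ]), 'joint_efforts': array([ 0.0000e+00, -4.9130e+01, -4.0400e-01, -3.1254e+01, -6.4000e-02,
        4.4000e-02,  0.0000e+00]), 'ee_pos': array([ 192.969, -620.128,  238.428]), 'orientation': array([ 0.989,  0.15 , -0.   , -0.001]), 'wrist_force': array([-0.393, -0.188,  0.322]), 'torque': array([-0.02 ,  0.001,  0.018]), 'grip_force': np.float64(0.0), 'opening': np.float64(0.998)}
[[378.5   0.  324.7]
 [  0.  378.5 202.6]
 [  0.    0.    1. ]] [[-7.55000e-01 -6.56000e-01 -1.40000e-02  3.11618e+02]
 [-4.24000e-01  5.04000e-01 -7.53000e-01  3.96535e+02]
 [ 5.01000e-01 -5.62000e-01 -6.58000e-01  7.81226e+02]
 [ 0.00000e+00  0.00000e+00  0.00000e+00  1.00000e+00]]
[[396.7   0.  307.6]
 [  0.  396.7 201.7]
 [  0.    0.    1. ]] [[-2.300000e-02 -1.000000e+00 -1.100000e-02 -1.369140e+02]
 [-9.950000e-01  2.400000e-02 -9.300000e-02  5.317420e+02]
 [ 9.300000e-02  9.000000e-03 -9.960000e-01  1.119007e+03]
 [ 0.000000e+00  0.000000e+00  0.000000e+00  1.000000e+00]]
```

View pics/scene0.png

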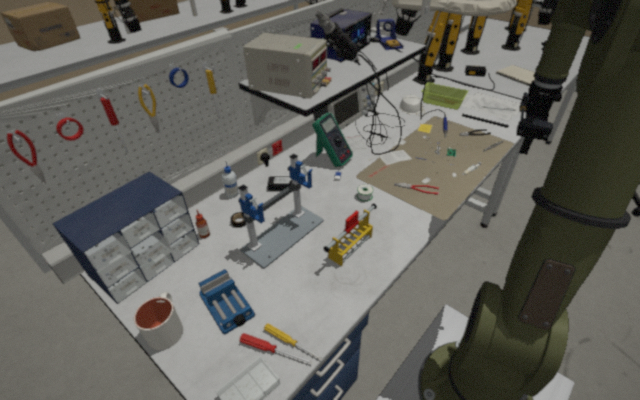

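View pics/top0.png

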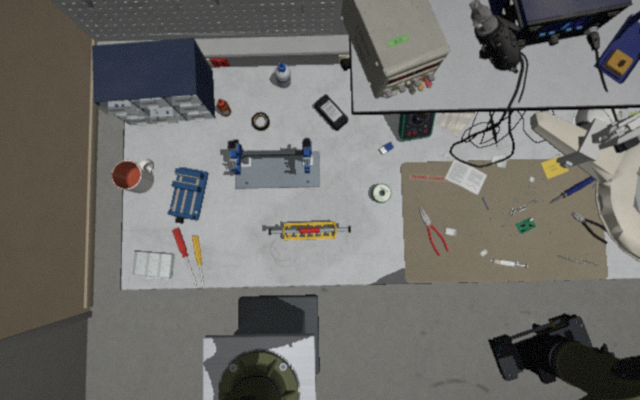

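```bash
python3 - <<'E'
import cv2
a=cv2.imread("pics/top0.png")[130:250,210:370];cv2.imwrite("pics/t1.png",cv2.resize(a,None,fx=5,fy=5,interpolation=2))
a=cv2.imread("pics/scene0.png")[145:275,220:390];cv2.imwrite("pics/s1.png",cv2.resize(a,None,fx=4.5,fy=4.5,interpolation=2))
E
```

```text
(no output)
```

View pics/t1.png

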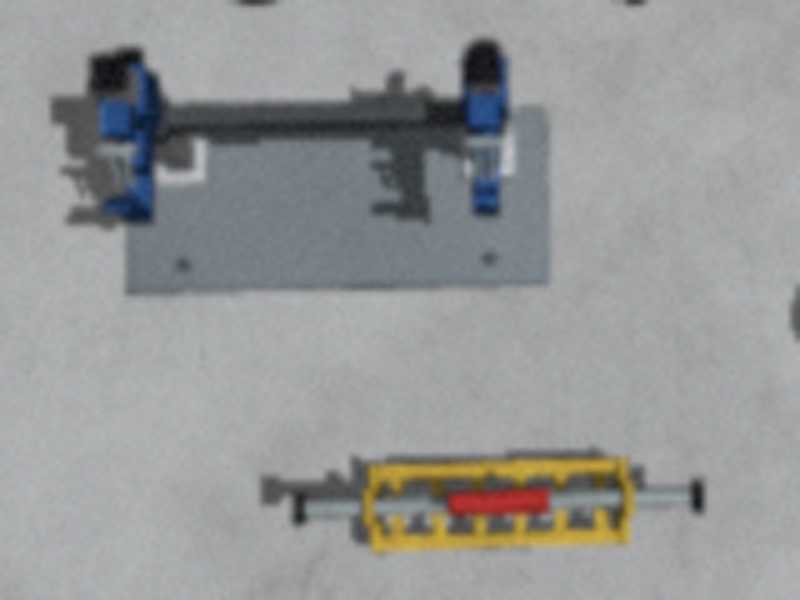

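View pics/s1.png

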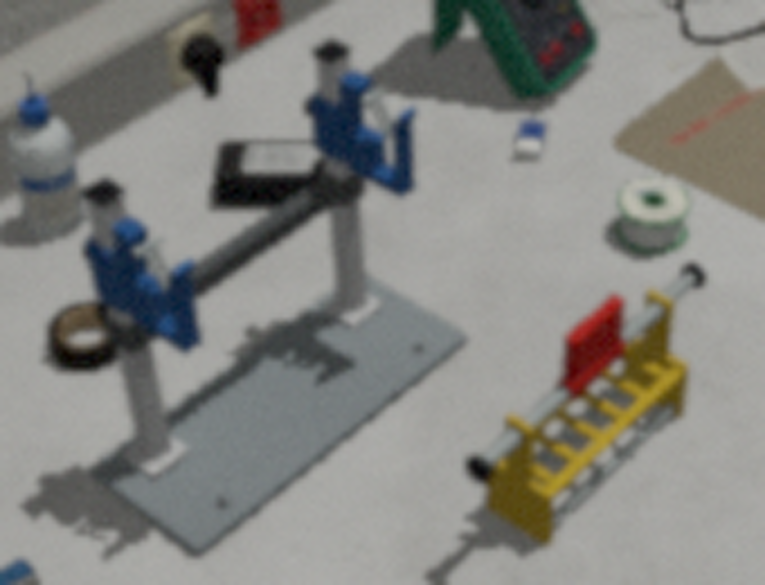

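```bash
cat > h.py <<'E'
from plant import arm
import numpy as np
from scipy.optimize import least_squares
C={n:arm.calibration(n) for n in("scene","top")}
def proj(n,P):
    P=np.atleast_2d(P);T=np.array(C[n]["world_to_cam"]);q=(P@T[:3,:3].T+T[:3,3])@np.array(C[n]["camera_matrix"]).T
    return q[:,:2]/q[:,2:]
def t(u,v): return ("top",(u+.5)/5-.5+210,(v+.5)/5-.5+130)
def s(u,v): return ("scene",(u+.5)/4.5-.5+220,(v+.5)/4.5-.5+145)
def place(p,L):
    c,k=np.cos(p[2]),np.sin(p[2]);return np.array([p[0]+c*L[0]-k*L[1],p[1]+k*L[0]+c*L[1],L[2]])
def tri(*obs):
    r=least_squares(lambda P:np.concatenate([proj(o[0],P)[0]-o[1:] for o in obs]),[600,0,100]);return r.x,np.abs(r.fun).max()
def fit(obs,p0):
    f=lambda p:np.concatenate([proj(o[0],place(p,L(p) if callable(L) else L))[0]-o[1:] for o,L in obs])
    r=least_squares(f,p0,x_scale=[100,100,.1]+[100]*(len(p0)-3));return r.x,np.round(r.fun.reshape(-1,2),1)
E
python3 - <<'E'
from h import *
R=[(t(299,508),(0,107.5,85)),(t(697,495),(0,-107.5,85)),(t(499,501),(0,0,126)),(s(480,467),(0,107.5,85)),(s(693,275),(0,-107.5,85)),(s(594,345),(0,0,109))]
print(*fit(R,[600,0,0]))
S=[(t(118,72),(47,90,229)),(t(483,62),(47,-90,229)),(s(103,190),(47,90,229)),(s(331,48),(47,-90,229)),
(t(127,293),lambda p:(p[3],125,10)),(t(548,283),lambda p:(p[3],-125,10)),(s(200,553),lambda p:(p[3],125,10)),(s(467,338),lambda p:(p[3],-125,10))]
p,r=fit(S,[750,0,0,-50]);print(p,r)
print("front prong R",tri(t(487,193),s(405,112)),"L",tri(t(130,205),s(188,268)))
print("back R",tri(t(487,100),s(355,80)),"L",tri(t(118,108),s(130,228)))
for h in(90,-90):
  for z in(150,200):
    for n,f,o in(("top",5,(210,130)),("scene",4.5,(220,145))): print(h,z,n,(proj(n,place(p,(0,h,z)))[0]+.5-o)*f)
E
```

```text
[ 4.46611974e+02 -1.53101539e+02  1.11257979e-02] [[ 0.3 -0.3]
 [ 0.  -0.4]
 [-0.1 -0.6]
 [-0.   1.2]
 [ 0.5  0.9]
 [ 0.3 -0.8]]
[ 6.06675717e+02 -6.18688359e+01 -1.70545580e-03 -3.11066019e+01] [[-1.7 -0.5]
 [ 0.2 -0.3]
 [ 0.4  0.3]
 [ 0.6  0.5]
 [-0.3 -0.4]
 [ 0.8 -0.4]
 [-0.   0.3]
 [ 1.2 -0.5]]
front prong R (array([ 593.02092917, -151.19332579,  210.81045091]), np.float64(0.33197116322861575)) L (array([592.89838575,  24.0053176 , 203.96445731]), np.float64(0.4020014731766537))
back R (array([ 637.62863015, -152.81377809,  213.42714731]), np.float64(0.06779647094822394)) L (array([638.63350182,  27.26333681, 210.29011196]), np.float64(0.27061569391909757))
90 150 top [141.06891692 195.50829699]
90 150 scene [180.17504545 333.10967153]
90 200 top [122.15174266 177.63235257]
90 200 scene [168.5884116  267.25127657]
-90 150 top [488.77226217 187.410734  ]
-90 150 scene [395.79973222 182.37681217]
-90 200 top [487.57365948 169.09208526]
-90 200 scene [392.17139606 118.14866505]
```

The rack is at about (447, -153) with yaw 0.011, and the stand at about (607, -62) with yaw near 0. I'll move above the rack first, with the tool turned by -1.28.

```bash
python3 -m crank '3.5 -3.4 0 -.14;7 -6.8 0 -.28;10.5 -10.2 0 -.42;14 -13.6 0 -.56;17.5 -17 0 -.7;21 -20.5 0.5 -.84;24.5 -23.9 1.5 -.98;28 -27.3 2.5 -1.1;31.5 -30.7 3.5 -1.22;35 -34.1 4 -1.28;38.06 -37.15 4.5 -1.28;38.06 -37.15 4.5 -1.28' 8.7 40; python3 -m crank '0 0 0 0;0 0 0 0;0 0 0 0'; python3 - <<'E'
from h import *
import cv2
s=arm.state();print(s["t"],s["ee_pos"],s["orientation"],s["wrist_force"],s["joints"])
a=arm.read_camera("top")[130:250,210:370,::-1];cv2.imwrite("pics/t2.png",cv2.resize(a,None,fx=5,fy=5,interpolation=2))
E
```

```text
t: 1.3
ee_pos: [448.2, -145.9, 194.0]
orientation: [0.699, 0.715, 0.001, -0.001]
wrist_force: [0.1, 0.4, 0.7]
opening: 1.005
grip_force: 0.0
t: 1.6
ee_pos: [445.5, -154.4, 194.5]
orientation: [0.704, 0.71, -0.0, 0.0]
wrist_force: [-0.2, 0.2, -0.4]
opening: 1.001
grip_force: 0.0
1.6 [ 445.48668111 -154.43076536  194.48776957] [ 7.04292709e-01  7.09909664e-01 -2.20464427e-04  2.12944404e-06] [-0.21565362  0.2210613  -0.36332334] [ 0.85898341 -0.01073174 -0.572992    1.91991426 -0.00575756  1.23090727
  0.29588188]
```

```bash
python3 -m crank '.1 .1 3 0;.1 .1 6 0;.1 .1 7.5 0;.1 .1 8.4 0;.1 .1 8.4 0;.1 .1 8.4 0' 5; python3 - <<'E'
from h import *
import cv2
a=arm.read_camera("scene")[145:275,220:390,::-1];cv2.imwrite("pics/s2.png",cv2.resize(a,None,fx=4.5,fy=4.5,interpolation=2))
E
```

```text
t: 2.25
ee_pos: [447.6, -152.3, 111.3]
orientation: [0.703, 0.711, 0.0, 0.001]
wrist_force: [0.5, -0.8, 1.2]
opening: 0.602
grip_force: 0.0
```

View pics/s2.png

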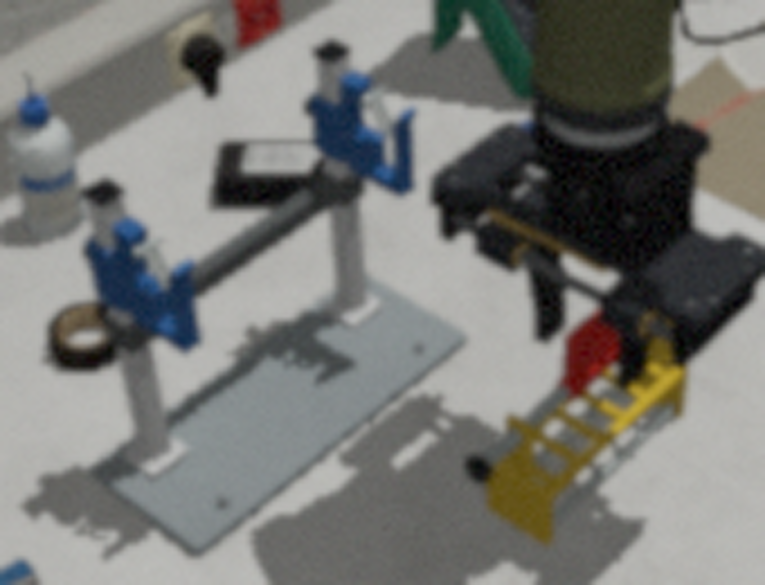

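The open fingers straddle the red tab. Next I close them and lift.

```bash
python3 -m crank '0 0 0 0;0 0 0 0;0 0 0 0;0 0 0 0;0 0 0 0;0 0 0 0;0 0 0 0;0 0 0 0' 0 45; python3 -m crank '0 0 -1 0;0 0 -3 0;0 0 -6 0;0 0 -9 0;0 0 -12 0;0 0 -14.5 0;0 0 -15.5 0;0 0 -15.5 0;0 0 -15.5 0;0 0 -15.5 0'; python3 -c "
from plant import arm;s=arm.state();print(s['t'],s['wrist_force'],s['torque'],s['orientation'],s['joints'])"
```

```text
t: 3.1
ee_pos: [447.0, -151.8, 110.5]
orientation: [0.703, 0.711, -0.0, -0.0]
wrist_force: [-0.5, 0.5, 0.0]
opening: 0.112
grip_force: 45.0
t: 4.1
ee_pos: [446.2, -151.5, 263.8]
orientation: [0.703, 0.711, -0.0, -0.001]
wrist_force: [2.2, -0.6, -3.3]
opening: 0.111
grip_force: 45.0
4.1 [ 2.15111209 -0.61834919 -3.33797814] [-0.08514154 -0.0895207  -0.01943485] [ 7.03181537e-01  7.11008769e-01 -4.88641024e-04 -1.42027024e-03] [ 0.86733413 -0.05702169 -0.56776803  1.81776774 -0.03170112  1.37498356
  0.3176344 ]
```

```bash
python3 -m crank '2 1 0 .012;5 2 0 .012;8 4 0 .012;8.8 7 0 .012;8.8 10 0 .012;8.8 13 0 .012;8.8 15 0 .012;8.8 16.1 0 .012;8.8 16.1 0 .012;8.8 16.1 0 .012;8.8 16.1 0 .012;8.8 16.1 0 .012'; python3 - <<'E'
from h import *
import cv2
s=arm.state();print(s["t"],s["ee_pos"],s["orientation"],s["wrist_force"],s["torque"])
a=arm.read_camera("scene")[110:240,210:380,::-1];b=arm.read_camera("top")[130:200,215:330,::-1]
cv2.imwrite("pics/s3.png",cv2.resize(a,None,fx=4.5,fy=4.5,interpolation=2));cv2.imwrite("pics/t3.png",cv2.resize(b,None,fx=6.8,fy=6.8,interpolation=2))
E
```

```text
t: 5.3
ee_pos: [606.5, -62.2, 265.9]
orientation: [0.708, 0.707, -0.0, 0.0]
wrist_force: [-0.6, 0.1, -2.8]
opening: 0.109
grip_force: 45.0
5.3 [606.46428149 -62.24690296 265.92899426] [ 7.07568099e-01  7.06644928e-01 -3.54790470e-04  4.52021854e-04] [-0.56334039  0.11383745 -2.78538018] [-0.03935416 -0.10719194  0.03900166]
```

View pics/s3.png

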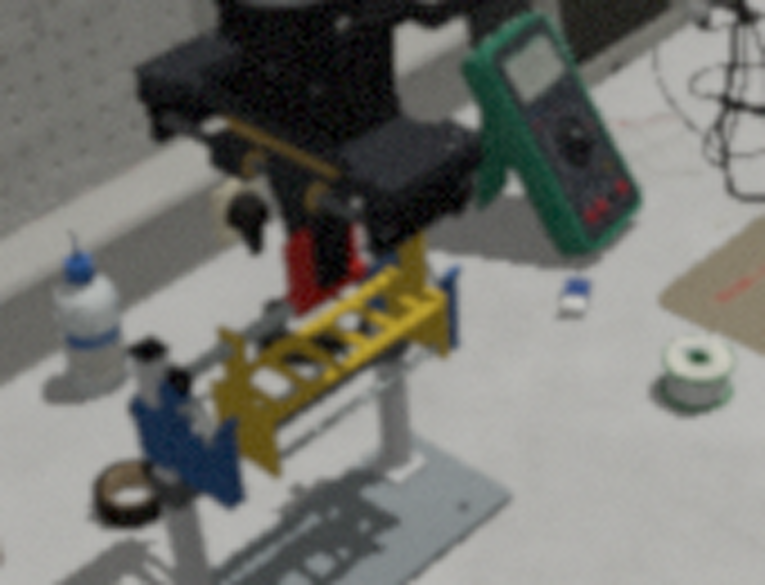

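View pics/t3.png

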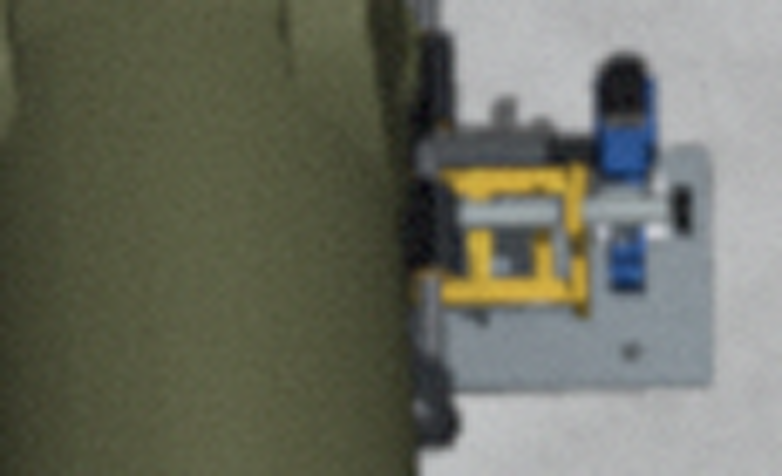

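```bash
python3 - <<'E'
from h import *
T=lambda u,v:("top",(u+.5)/6.8-.5+215,(v+.5)/6.8-.5+130)
def atz(o,z):
    return least_squares(lambda P:proj(o[0],[P[0],P[1],z])[0]-o[1:],[600,-60]).x
for z in(195,205,215): print(z,"back",atz(T(627,180),z),"front",atz(T(627,235),z),"t1 back",atz(t(487,135),z),"front",atz(t(487,180),z),atz(t(487,213),z))
print("rod",atz(T(627,210),240.4),atz(T(683,210),240.4))
print("upr",tri(t(483,62),s(331,48)),tri(t(118,72),s(103,190)))
S=lambda u,v:("scene",(u+.5)/4.5-.5+210,(v+.5)/4.5-.5+110)
print("cap L",tri(S(180,380)), proj("scene",[606.5,45.5,240.4])[0]*1, S(180,380))
E
python3 - <<'E'
import cv2
a=cv2.imread("pics/s1.png")[40:360,60:440];cv2.imwrite("pics/s1b.png",cv2.resize(a,None,fx=2,fy=2,interpolation=2))
E
```

```text
195 back [ 625.74151467 -151.66912795] front [ 605.46024573 -151.20061596] t1 back [ 624.33117417 -152.18266128] front [ 601.77468163 -151.66042177] [ 585.29449134 -151.27886389]
205 back [ 623.63136363 -151.75020142] front [ 603.55981225 -151.28653406] t1 back [ 622.2356067  -152.25842458] front [ 599.91235857 -151.74158529] [ 583.60258095 -151.36397287]
215 back [ 621.5212126  -151.83127488] front [ 601.65937878 -151.37245217] t1 back [ 620.14003922 -152.33418787] front [ 598.0500355  -151.82274873] [ 581.91067056 -151.44908184]
rod [ 605.60903118 -151.79343346] [ 605.11489874 -171.19092124]
upr (array([ 652.87385353, -150.84837141,  231.15978246]), np.float64(0.38994945942056347)) (array([654.57783837,  25.82057984, 227.43635581]), np.float64(0.987112652536922))
cap L (array([686.92477325,  -9.84435412, 164.41948994]), np.float64(2.662492306626518e-07)) [249.2975224  194.90224434] ('scene', 249.61111111111111, 194.05555555555554)
```

View pics/s1b.png

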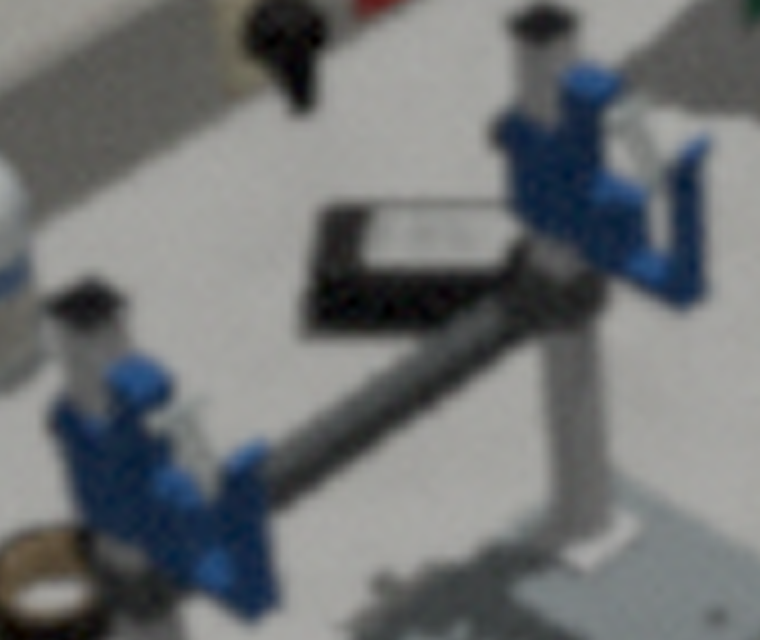

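```bash
python3 -m crank '0 .2 .8 0;0 .2 1.5 0;0 .2 2 0;0 .2 2 0'; for i in 1 2 3; do python3 -m crank '0 0 .25 0;0 0 .5 0;0 0 .5 0'|grep -E 'pos|wrist'; done; python3 -c "
from plant import arm;s=arm.state();print(s['t'],s['wrist_force'],s['torque'])"
```

```text
t: 5.8
ee_pos: [608.4, -62.1, 244.0]
orientation: [0.707, 0.707, -0.001, -0.001]
wrist_force: [0.0, -0.3, -3.8]
opening: 0.109
grip_force: 45.0
ee_pos: [609.0, -62.0, 240.2]
wrist_force: [0.5, 0.5, -2.8]
ee_pos: [608.9, -62.1, 235.1]
wrist_force: [-0.6, -0.5, -2.1]
ee_pos: [608.9, -62.1, 230.1]
wrist_force: [0.7, 0.9, -2.3]
6.7 [ 0.71817038  0.85765545 -2.32343431] [-0.03134221 -0.05887578 -0.00468006]
```

```bash
python3 -m crank '0 0 .2 0;0 0 .4 0;0 0 .4 0'|grep -E 'pos|wrist'; python3 -m crank '0 0 .2 0;0 0 .4 0;0 0 .4 0'|grep -E 'pos|wrist'; python3 -c "
from plant import arm;s=arm.state();print(s['t'],s['wrist_force'],s['torque'])"
```

```text
ee_pos: [608.8, -62.2, 227.1]
wrist_force: [-3.8, 0.1, 3.7]
ee_pos: [608.4, -62.0, 223.2]
wrist_force: [-5.7, -0.3, 4.4]
7.3 [-5.71379542 -0.32145821  4.43764495] [-0.06490973  1.22048138 -0.0699603 ]
```

```bash
python3 -m crank '0 -.1 0 0;0 -.2 0 0;0 -.2 0 0'|grep -E 'pos|wrist'; python3 -m crank '0 0 .1 0;0 0 .2 0;0 0 .2 0'|grep -E 'pos|wrist'; python3 -c "
from plant import arm;s=arm.state();print(s['t'],s['wrist_force'],s['torque'])"
```

```text
ee_pos: [607.0, -62.0, 222.9]
wrist_force: [-4.1, 0.1, 4.8]
ee_pos: [606.9, -62.0, 220.4]
wrist_force: [-3.9, -0.0, 3.2]
7.9 [-3.9424531  -0.01202106  3.20884861] [-0.04598156  0.98630096 -0.01890665]
```

```bash
python3 -m crank '0 0 .2 0;0 0 .3 0;0 0 .3 0'|grep -E 'pos|wrist'; python3 -m crank '0 0 .2 0;0 0 .3 0;0 0 .3 0'|grep -E 'pos|wrist';  python3 -m crank '0 0 .2 0;0 0 .3 0;0 0 .3 0'|grep -E 'pos|wrist'; python3 -c "
from plant import arm;s=arm.state();print(s['t'],s['wrist_force'],s['torque'])"
```

```text
ee_pos: [606.7, -61.9, 217.0]
wrist_force: [-5.2, -0.1, 1.6]
ee_pos: [606.8, -62.0, 214.0]
wrist_force: [-5.2, -0.4, 1.6]
ee_pos: [606.8, -62.0, 210.9]
wrist_force: [-4.9, 0.8, 1.1]
8.8 [-4.90256528  0.84675079  1.0549289 ] [0.0799587  1.08628767 0.01938642]
```

```bash
python3 -m crank '0 0 .2 0;0 0 .3 0;0 0 .3 0'|grep -E 'pos|wrist'; python3 -m crank '0 0 .2 0;0 0 .3 0;0 0 .3 0'|grep -E 'pos|wrist';  python3 -c "
from plant import arm;s=arm.state();print(s['t'],s['wrist_force'],s['torque'])"
```

```text
ee_pos: [606.3, -62.0, 207.3]
wrist_force: [-5.4, -0.7, -2.5]
ee_pos: [607.0, -62.2, 204.6]
wrist_force: [-3.3, -0.3, -5.0]
9.4 [-3.26725168 -0.27644567 -5.00808814] [-0.16614753  0.72996356  0.25865162]
```

```bash
python3 -m crank '0 0 .2 0;0 0 .3 0;0 0 .3 0'|grep -E 'pos|wrist'; python3 -m crank '0 0 .15 0;0 0 .3 0;0 0 .3 0'|grep -E 'pos|wrist';  python3 -c "
from plant import arm;s=arm.state();print(s['t'],s['wrist_force'],s['torque'])"
```

```text
ee_pos: [608.2, -62.0, 203.0]
wrist_force: [0.7, 0.3, -3.2]
ee_pos: [607.2, -62.1, 199.4]
wrist_force: [-0.1, 0.3, -2.8]
10.0 [-0.0818592   0.34145762 -2.77910928] [ 0.01505918 -0.08084501  0.02393589]
```

Both gates are passed and the rod is free. I'll descend slowly to the bottom.

```bash
python3 -m crank '0 0 .2 0;0 0 .4 0;0 0 .4 0'|grep -E 'pos|wrist'; python3 -m crank '0 0 .15 0;0 0 .3 0;0 0 .3 0'|grep -E 'pos|wrist'; python3 -m crank '0 0 .1 0;0 0 .2 0;0 0 .2 0'|grep -E 'pos|wrist'
```

```text
ee_pos: [606.9, -62.0, 195.1]
wrist_force: [0.3, 0.5, -2.6]
ee_pos: [607.0, -62.0, 192.2]
wrist_force: [0.3, -0.6, -3.7]
ee_pos: [607.0, -62.0, 190.3]
wrist_force: [-0.3, 0.6, -2.2]
```

```bash
python3 -m crank '0 0 .1 0;0 0 .15 0;0 0 .15 0'|grep -E 'pos|wrist'; python3 -m crank '0 0 .1 0;0 0 .15 0;0 0 .15 0'|grep -E 'pos|wrist'; python3 -m crank '0 0 .1 0;0 0 .1 0'|grep -E 'pos|wrist'
```

```text
ee_pos: [607.1, -62.0, 188.9]
wrist_force: [-0.3, 0.3, -2.4]
ee_pos: [607.1, -62.0, 187.4]
wrist_force: [-0.7, 0.8, -3.2]
ee_pos: [607.1, -62.1, 186.4]
wrist_force: [0.6, -0.1, -2.9]
```

```bash
python3 -m crank '0 0 .1 0;0 0 .1 0'|grep -E 'pos|wrist'; python3 -c "
from plant import arm;s=arm.state();print(s['t'],s['wrist_force'],s['torque'])"
```

```text
ee_pos: [607.1, -62.1, 185.4]
wrist_force: [-0.4, 0.7, -3.7]
11.9 [-0.43197243  0.7002425  -3.72770631] [ 0.00227771 -0.10779049 -0.01918515]
```

```bash
python3 -m crank '0 0 .1 0;0 0 .1 0'|grep -E 'pos|wrist'; python3 -m crank '0 0 .1 0;0 0 .1 0'|grep -E 'pos|wrist'
```

```text
ee_pos: [607.2, -62.0, 184.4]
wrist_force: [0.2, 0.4, -3.2]
ee_pos: [607.3, -61.9, 183.9]
wrist_force: [-1.6, 0.1, -0.4]
```

```bash
python3 -m crank '0 0 .1 0;0 0 .1 0'|grep -E 'pos|wrist'; python3 -m crank '0 0 .1 0;0 0 .1 0'|grep -E 'pos|wrist'
```

```text
ee_pos: [607.5, -61.8, 183.4]
wrist_force: [-2.0, 1.5, 2.5]
ee_pos: [607.6, -61.8, 183.1]
wrist_force: [-3.2, 1.6, 7.1]
```

```bash
python3 -c "
from plant import arm;s=arm.state();print(s['t'],s['wrist_force'],s['torque'])"
```

```text
12.7 [-3.22352788  1.62085568  7.12013243] [-0.27586744  0.56045009 -0.14926177]
```

```bash
python3 -m crank '0 -.05 .1 0;0 -.05 .1 0;0 -.05 .1 0'|grep -E 'pos|wrist'; python3 -m crank '0 0 .1 0;0 0 .1 0;0 0 .1 0'|grep -E 'pos|wrist';python3 -c "
from plant import arm;s=arm.state();print(s['t'],s['wrist_force'],s['torque'])"
```

```text
ee_pos: [607.5, -61.8, 183.0]
wrist_force: [-3.0, 0.6, 9.8]
ee_pos: [607.6, -61.7, 182.9]
wrist_force: [-5.1, 0.7, 14.5]
13.3 [-5.08230099  0.71135047 14.5282687 ] [-0.21932678  1.06454439 -0.1543513 ]
```

```bash
python3 -m crank '0 -.1 .1 0;0 -.1 .1 0;0 -.1 .1 0'|grep -E 'pos|wrist'; python3 -m crank '0 -.05 .03 0;0 -.05 .03 0;0 -.05 .03 0'|grep -E 'pos|wrist';python3 -c "
from plant import arm;s=arm.state();print(s['t'],s['wrist_force'],s['torque'],s['opening'])"
```

```text
ee_pos: [607.5, -61.7, 182.9]
wrist_force: [-3.5, 1.5, 17.8]
ee_pos: [607.4, -61.7, 182.9]
wrist_force: [-4.1, 2.1, 19.0]
13.9 [-4.12048177  2.05918856 18.95987493] [-0.19567394  0.85795478 -0.21179304] 0.11030539622747858
```

```bash
python3 -m crank '0 -.03 .05 0;0 -.03 .05 0;0 -.03 .05 0;0 -.03 .05 0;0 -.03 .05 0'|grep -E 'pos|wrist'; python3 - <<'E'
from h import *
import cv2
a=arm.read_camera("scene")[110:240,210:380,::-1]
cv2.imwrite("pics/s4.png",cv2.resize(a,None,fx=4.5,fy=4.5,interpolation=2))
s=arm.state();print(s['t'],s['wrist_force'],s['torque'],s['ee_pos'])
E
```

```text
ee_pos: [607.4, -61.8, 182.9]
wrist_force: [-4.0, 1.3, 19.7]
14.45 [-3.67901142  1.5536515  19.30321668] [-0.26403595  0.8727367  -0.22268584] [607.39485216 -61.74616871 182.86972976]
```

View pics/s4.png

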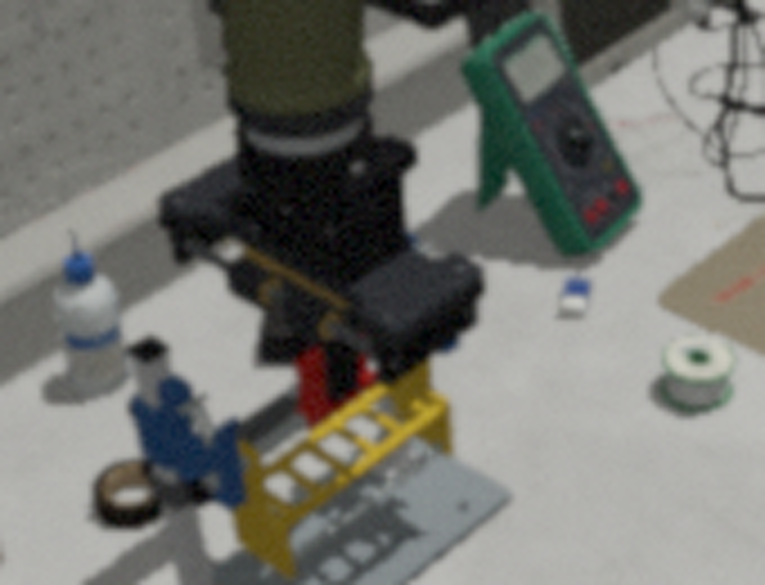

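```bash
python3 -m crank '0 0 .04 0;0 0 .04 0;0 0 .04 0;0 0 .04 0'|grep -E 'pos|wrist'; python3 -m crank '0 .1 -.15 0;0 .1 -.3 0;0 .1 -.3 0;0 .1 -.3 0'|grep -E 'pos|wrist'; python3 -c "
from plant import arm;s=arm.state();print(s['t'],s['wrist_force'],s['torque'])"
```

```text
ee_pos: [607.4, -61.7, 182.8]
wrist_force: [-5.2, 0.7, 22.5]
ee_pos: [607.4, -61.8, 183.0]
wrist_force: [-2.6, 2.0, 10.4]
15.25 [-2.55341927  2.02090671 10.41256848] [-0.21727797  0.37994671 -0.15030103]
```

```bash
python3 -m crank '0 0 -.15 0;0 0 -.25 0;0 0 -.25 0;0 0 -.25 0'|grep -E 'pos|wrist'; python3 -m crank '0 0 0 0;0 0 0 0;0 0 0 0;0 0 0 0;0 0 0 0;0 0 0 0;0 0 0 0;0 0 0 0' 4.5; python3 -c "
from plant import arm;s=arm.state();print(s['t'],s['wrist_force'],s['torque'])"
```

```text
ee_pos: [606.6, -61.8, 183.2]
wrist_force: [1.5, 1.5, 3.8]
t: 16.45
ee_pos: [605.9, -62.0, 182.8]
orientation: [0.707, 0.707, -0.0, 0.0]
wrist_force: [-0.4, 0.2, 0.1]
opening: 0.515
grip_force: 0.0
16.45 [-0.39881148  0.19508383  0.0738285 ] [-0.02983878 -0.10773414 -0.02573676]
```

Released with no residual force. Next I retreat straight up.

```bash
python3 -m crank '0 0 -.5 0;0 0 -1.5 0;0 0 -3 0;0 0 -5 0;0 0 -7 0;0 0 -9 0;0 0 -12 0;0 0 -15 0;0 0 -15 0'; python3 -m crank '0 -5 0 0;0 -10 0 0;0 -13 0 0;0 -13 0 0;0 -13 0 0;0 -13 0 0;0 -13 0 0;0 -13 0 0;0 -13 0 0;0 -13 0 0'; python3 - <<'E'
from h import *
import cv2
a=arm.read_camera("scene")[110:240,210:380,::-1]
cv2.imwrite("pics/s5.png",cv2.resize(a,None,fx=4.5,fy=4.5,interpolation=2))
E
```

```text
t: 17.35
ee_pos: [607.9, -61.4, 339.3]
orientation: [0.707, 0.707, 0.003, 0.004]
wrist_force: [2.0, 0.5, -0.1]
opening: 0.519
grip_force: 0.0
t: 18.35
ee_pos: [476.1, -61.7, 332.6]
orientation: [0.707, 0.707, 0.0, -0.0]
wrist_force: [-0.5, 0.6, -0.1]
opening: 0.517
grip_force: 0.0
```

View pics/s5.png

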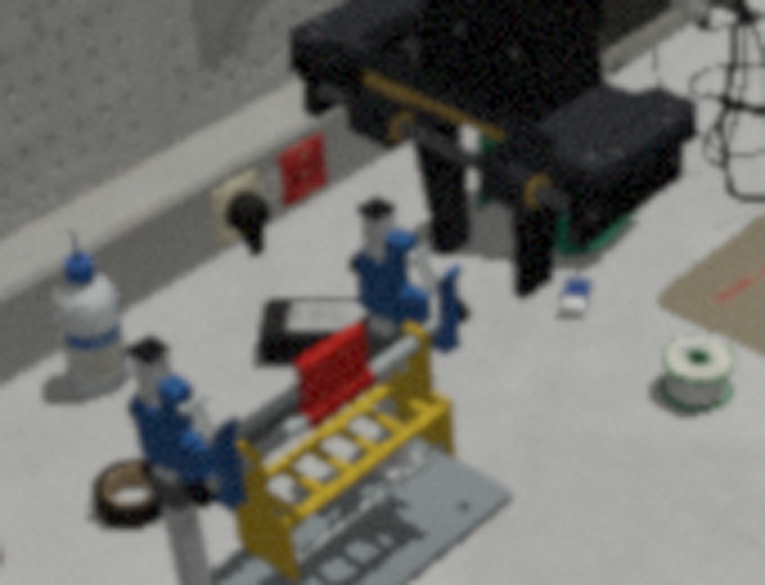

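The rack hangs level in both hooks (near hook at about (190, 440), far hook at about (410, 290)). The gates look shut, and the spool and eraser are where they were.

```bash
python3 -m crank '0 0 0 0;0 0 0 0;0 0 0 0;0 0 0 0;0 0 0 0;0 0 0 0;0 0 0 0;0 0 0 0;0 0 0 0;0 0 0 0' >/dev/null; python3 -c "
from plant import arm;print(arm.close_job())"
```

```text
the job is handed in; nothing more can be done
None
```

The rack hangs in both hooks past the gates. I pushed it down at about 20 N (highest reading 22.5 N), let go, moved the arm clear, and handed the job in at about 19 s.

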